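# Show which cups still lack a teaspoon

### The arm

A 6-joint arm with a two-finger parallel gripper is mounted at the origin on a cart in front of the work surface, level with it; the furniture and walls round the work are solid. World frame = base frame: x ahead of the robot, y to its left, z up, the work surface at z = 0. Lengths are in mm, angles in rad, forces in N, time in s.
With the tool pointing down it reaches from about 275 to 1000 mm from the base axis. Payload 8.4 kg.
Tool frame: the origin (TCP) lies on the mounting face of the last link; the fingertips stand 173 mm ahead of it and the grasp point (between the pads) lies 155 mm ahead of it; z points along the fingers, y is the line along which they close (so a half turn about z gives the same grasp; the last joint's range is limited). The gripper opens to 85 mm and grips with 20 to 120 N. Pads are 22 mm wide; open, the fingers measure 114 mm over their backs; the gripper's body (76 mm by 85 mm) begins 54 mm behind the grasp point. The pads swing forward as they close: fully open they stand 13 mm farther back than shut.
Start: joints at [1.31, 0.353, 1.633, -0, 1.155, -0.002], TCP at [159.949, 604.19, 404.681] pointing down, gripper open.
Joint ranges: [-2.63, 2.63], [-0.92, 2.1], [0.06, 2.66], [-1.3, 4.44], [0, 2.69], [-3.02, 3.02]. Speed limits (rad/s): [2.22, 2.22, 2.79, 3.14, 3.14, 3.14].

### API

Orientations are given as [roll, pitch, yaw] about the fixed x, y, z axes, in that order (R = Rz(yaw) Ry(pitch) Rx(roll)).
In Python, from rig import r gives the robot as it stands.
- The arm moves only by the tool apply_moves, never from a script. Its argument "deltas" is a list of rows, each an object with "claw": the gripper command: -1 is fully open, 1 is shut, values between are in proportion; "delta_pos": the shift along the tool's x, y, z in cm, a list of three; "yaw": the turn about the tool's z in rad. In form: [{"claw": claw, "delta_pos": [tx, ty, tz], "yaw": yaw}, ...]. A call has 1 to 8 rows; each row shifts and turns the commanded pose from where the row before left it, along the tool's axes as they then stand; what a row does not reach is not made up. A row lasts 1/8 s, in which the tool goes at most 62.5 mm and 10.7 degrees, less where a joint would pass 70% of its speed; a pose out of reach is approached as far as the arm can. A call with a gripper value outside its range is refused whole. The fingers move at their own pace and stop on an object; "grip_force" is the grip in N (left out, the last holds). Time passes only in rows, so rows that do not move let the fingers close. It gives the time, the measured TCP pose, the force, the opening and the grip force at its end, in the units of the state.
- r.sense(): the state, without advancing time (a new reading comes with each control period).
- r.grab_frame(name): name is "scene" or "top"; returns a dict with "img" (480x640x3 uint8, blue, green, red), "z_map" (480x640 float32, mm along the optical axis (not along the pixel's ray), 0 where there is no reading), "fx", "fy", "cx", "cy" (pixels), "eye" and "rotation" of the camera in the world. Camera axes: x right, y up, looking along -z (the intrinsics and any distortion apply to the point x, -y, -z); pixel columns grow to the right and rows downward; lengths in mm; the calibration is good to about 2 mm. A picture is of the moment at which its call begins.
- r.sign_off(): hands the job in; it is judged then, once.
The state is a dict: "clock": time; "qpos": joint angles; "qvel": joint speeds; "joint_efforts": joint torques, N m; "eef_pos": TCP position; "tcp_rot": TCP orientation; "contact_force": force on the tool from outside, world axes, zero at the start; "wrist_torque": the same for the moment, N m; "opening": opening from 0.0 (shut) to 1.0 (fully open); "grasp_force": force on a finger pad.
Only numpy, scipy, OpenCV 4.12 (cv2) and the standard library are available. Lean on these libraries where they do the work, as an engineer would, in place of code of your own. Each camera call takes 0.05 s, during which the arm holds its last target. There are 200 camera calls.

### The job

Show a colleague how to finish laying the tea cups: first point at the grey mug full of teaspoons that stands just behind the row of white cups, then at the left one of the two white cups that have no spoon in them, then at the right one (left and right as seen by the robot), and finish while still pointing at that last cup. To point, bring the fingertips from above to two to five centimetres over the middle of the thing (over the spoons' tips, or the empty cup's rim) and stay there for a good second. Touch, shift or lift nothing, and do not dip over the cups that have a spoon or over the empty grey mug; cross high over things.

Things in the scene. Friction and masses are not known exactly. Their poses are not given: they have to be found in the camera images.
- mug_of_spoons_top (a point): grey stoneware mug, 73 mm across, 92 mm high, with a handle on one side, packed with upright teaspoons; this point lies on the mug's axis at the height of the spoons' tips, 137 mm above the worktop. z up; the handle points to -y. Stands behind the row of cups, either left or right of the empty grey mug (a similar mug of spoons far off to the right, among the jars, is not meant)
- cup_bare_a_top (a point): white glass tea cup, 82 mm across the rim, 67 mm high, with an ear on one side; no spoon in it. This point lies on the cup's axis in the plane of the rim, 67 mm above the worktop. z up; the ear points to -y. One of four cups in a rough row along y (larger y is further left), in any order
- cup_bare_b_top (a point): white glass tea cup, 82 mm across the rim, 67 mm high, with an ear on one side; the other one with no spoon in it. This point lies on the cup's axis in the plane of the rim, 67 mm above the worktop. z up; the ear points to -y. In the same row
- cup_spoon_a_top (a point): white glass tea cup, 82 mm across the rim, 67 mm high, with an ear on one side; a teaspoon stands in it, leaning over the rim towards +x. This point lies on the cup's axis at the height of the spoon's tip, 110 mm above the worktop. z up; the ear points to -y. In the same row; not to be pointed at
- cup_spoon_b_top (a point): white glass tea cup, 82 mm across the rim, 67 mm high, with an ear on one side; a teaspoon stands in it, leaning over the rim towards +x. This point lies on the cup's axis at the height of the spoon's tip, 110 mm above the worktop. z up; the ear points to -y. In the same row; not to be pointed at
- mug_empty_top (a point): grey stoneware mug without spoons, 70 mm across, 90 mm high, with a handle on one side. This point lies on the mug's axis in the plane of the rim, 90 mm above the worktop. z up; the handle points to -y. Not to be pointed at
There are look-alikes about, which are no part of the job. What is shaped like the part that bears mug_of_spoons_top but orange is not meant.

How it is judged (in metres and radians):
On the way, in this order (a step that is already met when the one before it is completed fails the run):
1. the point between the fingertips dwells about a second just above the mug of spoons (horizontal distance between the grasp point and mug_of_spoons_top below 0.035 m and z of the grasp point in the frame of mug_of_spoons_top between 0.018 and 0.1 m), for 0.8 s.
2. then it dwells about a second just above the left one of the two cups without a spoon (((world y of cup_bare_a_top above 0.17 m and world y of cup_bare_b_top below 0.17 m and horizontal distance between the grasp point and cup_bare_a_top below 0.035 m and z of the grasp point in the frame of cup_bare_a_top between 0.018 and 0.1 m) or (world y of cup_bare_a_top above 0 m and world y of cup_bare_b_top below 0 m and horizontal distance between the grasp point and cup_bare_a_top below 0.035 m and z of the grasp point in the frame of cup_bare_a_top between 0.018 and 0.1 m) or (world y of cup_bare_a_top above -0.17 m and world y of cup_bare_b_top below -0.17 m and horizontal distance between the grasp point and cup_bare_a_top below 0.035 m and z of the grasp point in the frame of cup_bare_a_top between 0.018 and 0.1 m) or (world y of cup_bare_b_top above 0.17 m and world y of cup_bare_a_top below 0.17 m and horizontal distance between the grasp point and cup_bare_b_top below 0.035 m and z of the grasp point in the frame of cup_bare_b_top between 0.018 and 0.1 m) or (world y of cup_bare_b_top above 0 m and world y of cup_bare_a_top below 0 m and horizontal distance between the grasp point and cup_bare_b_top below 0.035 m and z of the grasp point in the frame of cup_bare_b_top between 0.018 and 0.1 m) or (world y of cup_bare_b_top above -0.17 m and world y of cup_bare_a_top below -0.17 m and horizontal distance between the grasp point and cup_bare_b_top below 0.035 m and z of the grasp point in the frame of cup_bare_b_top between 0.018 and 0.1 m))), for 0.8 s.
At the end, for the whole second after the job is handed in: Still pointing at the right one of the two cups without a spoon: the grasp point (between the finger pads, about 19 mm behind the tips) within 35 mm of the cup's axis and 18 to 100 mm above its rim, touching nothing; all cups and mugs within 8 mm of where they stood (((world y of cup_bare_a_top above 0.17 m and world y of cup_bare_b_top below 0.17 m and horizontal distance between the grasp point and cup_bare_b_top below 0.035 m and z of the grasp point in the frame of cup_bare_b_top between 0.018 and 0.1 m) or (world y of cup_bare_a_top above 0 m and world y of cup_bare_b_top below 0 m and horizontal distance between the grasp point and cup_bare_b_top below 0.035 m and z of the grasp point in the frame of cup_bare_b_top between 0.018 and 0.1 m) or (world y of cup_bare_a_top above -0.17 m and world y of cup_bare_b_top below -0.17 m and horizontal distance between the grasp point and cup_bare_b_top below 0.035 m and z of the grasp point in the frame of cup_bare_b_top between 0.018 and 0.1 m) or (world y of cup_bare_b_top above 0.17 m and world y of cup_bare_a_top below 0.17 m and horizontal distance between the grasp point and cup_bare_a_top below 0.035 m and z of the grasp point in the frame of cup_bare_a_top between 0.018 and 0.1 m) or (world y of cup_bare_b_top above 0 m and world y of cup_bare_a_top below 0 m and horizontal distance between the grasp point and cup_bare_a_top below 0.035 m and z of the grasp point in the frame of cup_bare_a_top between 0.018 and 0.1 m) or (world y of cup_bare_b_top above -0.17 m and world y of cup_bare_a_top below -0.17 m and horizontal distance between the grasp point and cup_bare_a_top below 0.035 m and z of the grasp point in the frame of cup_bare_a_top between 0.018 and 0.1 m)) and distance of each of cup_bare_a_top, cup_bare_b_top, cup_spoon_a_top, cup_spoon_b_top, mug_of_spoons_top, mug_empty_top from where it was at the start of the episode below 0.008 m).
It fails at once if the hand touches something (contact force between the fingers and anything else above 0.5 N or contact force between the arm and cup_bare_a above 0.5 N or contact force between the arm and cup_bare_b above 0.5 N or contact force between the arm and cup_spoon_a above 0.5 N or contact force between the arm and cup_spoon_b above 0.5 N or contact force between the arm and mug_of_spoons above 0.5 N or contact force between the arm and mug_empty above 0.5 N).
It fails at once if a cup or mug is shifted or lifted by more than 8 mm (distance of any of cup_bare_a_top, cup_bare_b_top, cup_spoon_a_top, cup_spoon_b_top, mug_of_spoons_top, mug_empty_top from where it was at the start of the episode above 0.008 m).
It fails at once if the hand dips over a cup that has a spoon or over the empty mug (grasp point within 35 mm of its axis and below 160 mm) ((horizontal distance between the grasp point and cup_spoon_a_top below 0.035 m and height (world z) of the grasp point below 0.16 m) or (horizontal distance between the grasp point and cup_spoon_b_top below 0.035 m and height (world z) of the grasp point below 0.16 m) or (horizontal distance between the grasp point and mug_empty_top below 0.035 m and height (world z) of the grasp point below 0.16 m)).
It also fails if it takes over 50 s, if anything falls off the work surface, if the arm or the gripper's body presses on something with over 40 N, if the wrist force passes 120 N, or if a joint passes its speed limit or range.

## Working session

There is one attempt and no reset: what is moved stays moved. The work goes in short steps, Python scripts to look and compute and a tool call to move; the robot and the scene stay as the last step left them, time stands still between calls to the robot, and variables do not carry over. Pictures are saved under pics/ and viewed, at most 10 in all, crops included, and the job is handed in when it is done.

Besides the shell and the picture viewer there is one more tool, called after "Emit:" as a command line: name --argument value ..., lists and objects as JSON in quotes. apply_moves: Moves the arm, as the interface text tells. Its arguments: {"type":"object","properties":{"deltas":{"type":"array"},"grip_force":{"type":"number"}},"required":["deltas"]}

```bash
mkdir -p pics; cat > h.py <<'E'
import numpy as np
def world(f,u,v,z=None):
    z=f["z_map"][v,u] if z is None else z
    p=np.array([(u-f["cx"])/f["fx"]*z,-(v-f["cy"])/f["fy"]*z,-z])
    return np.array(f["rotation"])@p+np.array(f["eye"])
E
python3 - <<'E'
from rig import r
import cv2,pickle
for n in("scene","top"):
    f=r.grab_frame(n); cv2.imwrite(f"pics/{n}.png",f["img"]); pickle.dump(f,open(n+".pkl","wb")); print(n,f["eye"],f["rotation"],f["fx"])
s=r.sense();print(s["clock"],s["eef_pos"],s["tcp_rot"])
E
```

```text
scene [ 114.06404143 -793.15023396  587.20043571] [ 1.10681075  0.0021039  -0.50808866] 482.58877769636473
top [ 440.51141135   14.19751737 1081.55521013] [ 0.12740577  0.00393361 -1.55973137] 570.3807429017402
0.1 [159.89512585 603.98770347 404.04114159] [-3.14035418e+00 -1.11623758e-05  2.88277117e+00]
```

View pics/scene.png

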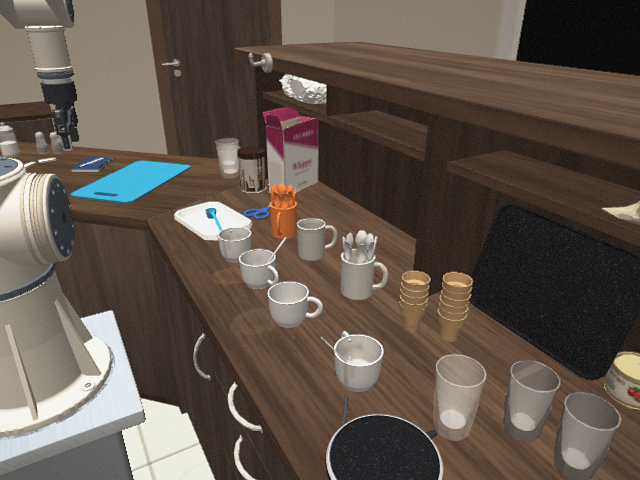

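View pics/top.png

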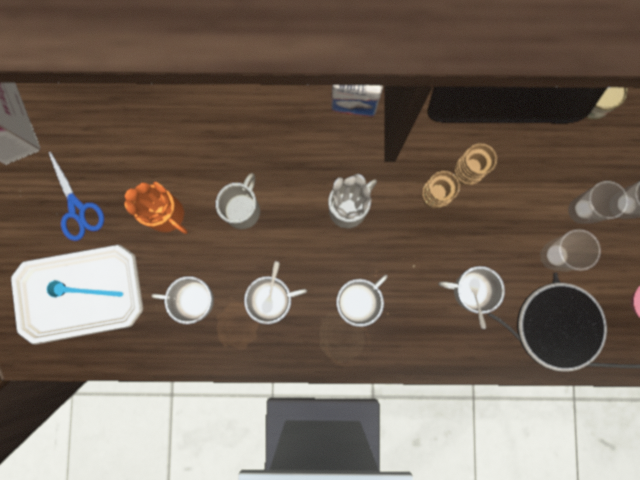

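The top view shows four cups at about (188,300), (268,300), (360,302) and (480,290), with spoons in the 2nd and 4th. The empty mug is at (238,204) and the mug of spoons at (350,200). The shelf edge is at row 80. I'll zoom in to confirm the rims and that cup 1 is bare.

```bash
cat >> h.py <<'E'
from scipy.spatial.transform import Rotation as R
def plane(f,u,v,h):
    M=R.from_euler("xyz",f["rotation"]).as_matrix()
    d=M@np.array([(u-f["cx"])/f["fx"],-(v-f["cy"])/f["fy"],-1]); e=np.array(f["eye"])
    return e+d*(h-e[2])/d[2], M
E
python3 - <<'E'
import pickle,cv2,numpy as np
from h import *
f=pickle.load(open("top.pkl","rb"))
cv2.imwrite("pics/crop.png",cv2.resize(f["img"][160:340,140:390],None,fx=3.2,fy=3.2,interpolation=cv2.INTER_CUBIC))
for n,u,v,h in [("c1",188,300,67),("c2",268,300,67),("c3",360,302,67),("c4",480,290,67),("empty",238,204,90),("spoons",350,200,92),("cones",477,163,110)]:
    print(n,plane(f,u,v,h)[0].round())
M=plane(f,0,0,0)[1]
for u,v in [(350,60),(350,79),(395,150),(357,90),(440,180),(477,160),(350,190)]:
    z=f["z_map"][v,u]; print(u,v,(np.array(f["eye"])+M@np.array([(u-f["cx"])/f["fx"]*z,-(v-f["cy"])/f["fy"]*z,-z])).round())
E
```

```text
c1 [462. 246.  67.]
c2 [464. 105.  67.]
c3 [462. -58.  67.]
c4 [ 486. -271.   67.]
empty [632. 159.  90.]
spoons [641. -38.  92.]
cones [ 705. -259.  110.]
350 60 [739. -19. 440.]
350 79 [722. -20. 423.]
395 150 [ 736. -120.   80.]
357 90 [832. -49. 120.]
440 180 [ 679. -199.   87.]
477 160 [ 719. -268.   78.]
350 190 [671. -41.  35.]
```

View pics/crop.png

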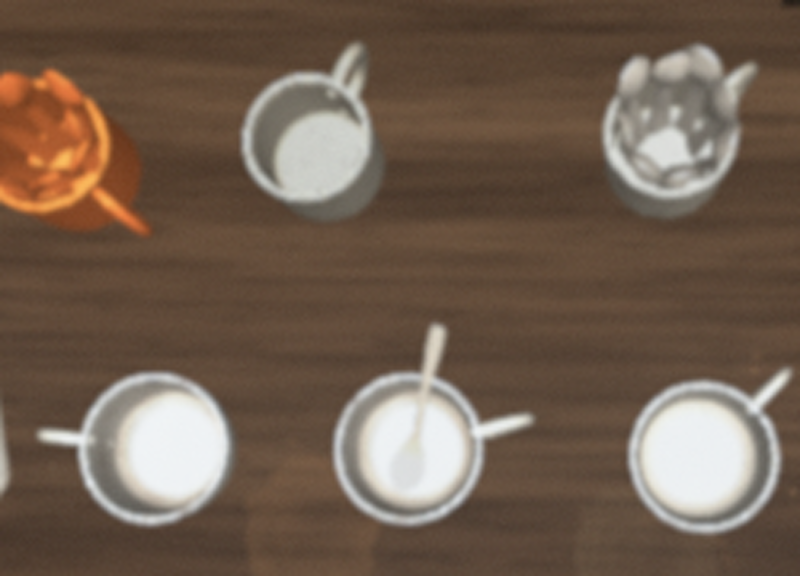

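Confirmed: cups 1 and 3 are bare. The targets (x, y) are the mug of spoons (639,-38), cup 1 (462,246) and cup 3 (461,-58). I'll cross at TCP z≈404, closing the fingers on the way.

Emit:
apply_moves --deltas '[{"claw": 1, "delta_pos": [-2, -1.6, 0], "yaw": 0}, {"claw": 1, "delta_pos": [-4, -3.2, 0], "yaw": 0}, {"claw": 1, "delta_pos": [-4, -3.2, 0], "yaw": 0}, {"claw": 1, "delta_pos": [-4, -3.2, 0], "yaw": 0}, {"claw": 1, "delta_pos": [-4, -3.2, 0], "yaw": 0}, {"claw": 1, "delta_pos": [-4, -3.2, 0], "yaw": 0}, {"claw": 1, "delta_pos": [-4, -3.2, 0], "yaw": 0}, {"claw": 1, "delta_pos": [-4, -3.2, 0], "yaw": 0}]'

```text
clock: 1.1
eef_pos: [389.1, 292.8, 404.7]
tcp_rot: [-3.141, 0.0, 2.883]
contact_force: [-0.2, -0.0, 0.4]
opening: -0.002
grasp_force: 0.0
```

Emit:
apply_moves --deltas '[{"claw": 1, "delta_pos": [-4, -3.2, 0], "yaw": 0}, {"claw": 1, "delta_pos": [-4, -3.2, 0], "yaw": 0}, {"claw": 1, "delta_pos": [-4, -3.2, 0], "yaw": 0}, {"claw": 1, "delta_pos": [-4, -3.2, 0], "yaw": 0}, {"claw": 1, "delta_pos": [-4, -3.2, 0], "yaw": 0}, {"claw": 1, "delta_pos": [-3, -2.4, 0], "yaw": 0}, {"claw": 1, "delta_pos": [-2, -1.6, 0], "yaw": 0}, {"claw": 1, "delta_pos": [0, 0, 0], "yaw": 0}]'

```text
clock: 2.1
eef_pos: [579.1, 35.9, 404.3]
tcp_rot: [-3.141, -0.0, 2.88]
contact_force: [-0.0, -0.1, 0.7]
opening: 0.004
grasp_force: 0.0
```

Emit:
apply_moves --deltas '[{"claw": 1, "delta_pos": [-2, -1.5, 0], "yaw": 0}, {"claw": 1, "delta_pos": [-2.5, -1.8, 0], "yaw": 0}, {"claw": 1, "delta_pos": [-2, -1.5, 0], "yaw": 0}, {"claw": 1, "delta_pos": [-1.2, -0.8, 0], "yaw": 0}, {"claw": 1, "delta_pos": [0, 0, 1], "yaw": 0}, {"claw": 1, "delta_pos": [0, 0, 0], "yaw": 0}]'

```text
clock: 2.85
eef_pos: [638.3, -35.3, 393.2]
tcp_rot: [-3.141, -0.003, 2.883]
contact_force: [0.1, -0.1, 0.4]
opening: 0.001
grasp_force: 0.0
```

```bash
python3 - <<'E'
from rig import r
import cv2
f=r.grab_frame("scene"); cv2.imwrite("pics/s2.png",f["img"])
E
```

```text
(no output)
```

View pics/s2.png

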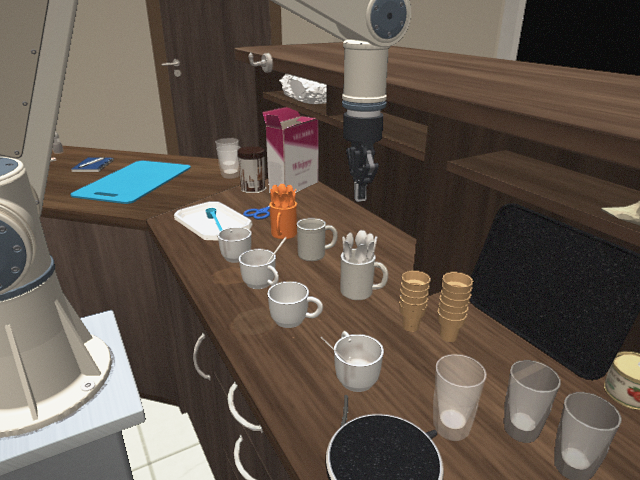

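The fingertips, at (361,198), hang straight above the spoon tips, at (358,235), and clear of the shelf. I'll lower 5 cm and dwell.

Emit:
apply_moves --deltas '[{"claw": 1, "delta_pos": [0, 0, 1.5], "yaw": 0}, {"claw": 1, "delta_pos": [0, 0, 2], "yaw": 0}, {"claw": 1, "delta_pos": [0, 0, 1.5], "yaw": 0}, {"claw": 1, "delta_pos": [0, 0, 0], "yaw": 0}, {"claw": 1, "delta_pos": [0, 0, 0], "yaw": 0}, {"claw": 1, "delta_pos": [0, 0, 0], "yaw": 0}, {"claw": 1, "delta_pos": [0, 0, 0], "yaw": 0}, {"claw": 1, "delta_pos": [0, 0, 0], "yaw": 0}]'

```text
clock: 3.9
eef_pos: [639.2, -35.8, 345.0]
tcp_rot: [3.141, 0.001, 2.883]
contact_force: [-0.8, -0.2, 0.5]
opening: -0.0
grasp_force: 0.0
```

Emit:
apply_moves --deltas '[{"claw": 1, "delta_pos": [0, 0, 0], "yaw": 0}, {"claw": 1, "delta_pos": [0, 0, 0], "yaw": 0}, {"claw": 1, "delta_pos": [0, 0, 0], "yaw": 0}, {"claw": 1, "delta_pos": [0, 0, 0], "yaw": 0}, {"claw": 1, "delta_pos": [0, 0, 0], "yaw": 0}, {"claw": 1, "delta_pos": [0, 0, 0], "yaw": 0}]'

```text
clock: 4.65
eef_pos: [639.1, -35.7, 344.7]
tcp_rot: [-3.142, -0.0, 2.883]
contact_force: [-0.4, 0.1, 0.8]
opening: 0.002
grasp_force: 0.0
```

```bash
python3 - <<'E'
from rig import r
import cv2
f=r.grab_frame("scene"); cv2.imwrite("pics/s3.png",cv2.resize(f["img"][100:320,220:500],None,fx=2.5,fy=2.5))
E
```

```text
(no output)
```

View pics/s3.png

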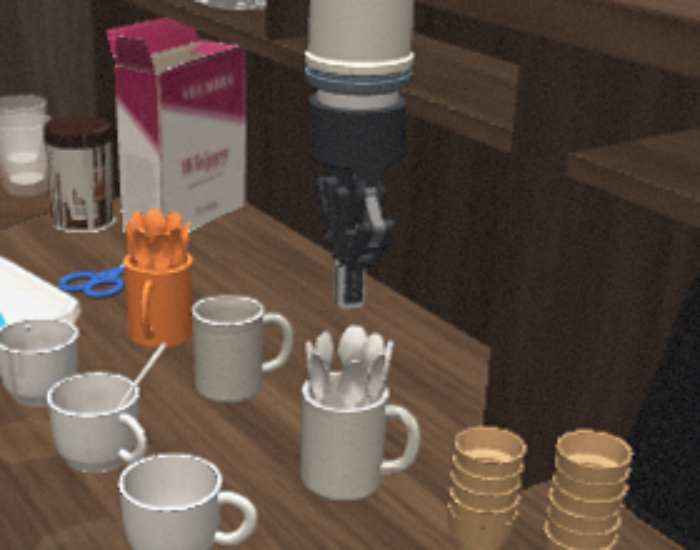

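The fingertips are centred about 3 cm over the spoons, and the dwell is done. I'll rise and cross to the left bare cup.

Emit:
apply_moves --deltas '[{"claw": 1, "delta_pos": [0, 0, -2], "yaw": 0}, {"claw": 1, "delta_pos": [0, 0, -2.5], "yaw": 0}, {"claw": 1, "delta_pos": [0, 0, -1.5], "yaw": 0}, {"claw": 1, "delta_pos": [2, 1.9, 0], "yaw": 0}, {"claw": 1, "delta_pos": [4, 3.7, 0], "yaw": 0}, {"claw": 1, "delta_pos": [4, 3.7, 0], "yaw": 0}, {"claw": 1, "delta_pos": [4, 3.7, 0], "yaw": 0}, {"claw": 1, "delta_pos": [4, 3.7, 0], "yaw": 0}]'

```text
clock: 5.7
eef_pos: [505.6, 173.5, 404.4]
tcp_rot: [-3.141, -0.001, 2.883]
contact_force: [0.6, 0.5, -0.1]
opening: 0.002
grasp_force: 0.0
```

Emit:
apply_moves --deltas '[{"claw": 1, "delta_pos": [3.5, 3.5, 0], "yaw": 0}, {"claw": 1, "delta_pos": [2.0, 1.9, 0], "yaw": 0}, {"claw": 1, "delta_pos": [0.8, 0.6, 0], "yaw": 0}, {"claw": 1, "delta_pos": [0, 0, 0], "yaw": 0}, {"claw": 1, "delta_pos": [0, 0, 0], "yaw": 0}]'

```text
clock: 6.32
eef_pos: [462.6, 245.2, 404.6]
tcp_rot: [-3.141, 0.0, 2.882]
contact_force: [0.7, 0.6, -0.1]
opening: 0.003
grasp_force: 0.0
```

Now I'll lower 13 cm to TCP z≈275 and dwell.

Emit:
apply_moves --deltas '[{"claw": 1, "delta_pos": [0, 0, 2], "yaw": 0}, {"claw": 1, "delta_pos": [0, 0, 3], "yaw": 0}, {"claw": 1, "delta_pos": [0, 0, 3], "yaw": 0}, {"claw": 1, "delta_pos": [0, 0, 3], "yaw": 0}, {"claw": 1, "delta_pos": [0, 0, 2], "yaw": 0}, {"claw": 1, "delta_pos": [0, 0, 0], "yaw": 0}, {"claw": 1, "delta_pos": [0, 0, 0], "yaw": 0}, {"claw": 1, "delta_pos": [0, 0, 0], "yaw": 0}]'

```text
clock: 7.32
eef_pos: [462.8, 245.9, 275.7]
tcp_rot: [3.14, 0.001, 2.882]
contact_force: [0.6, -0.2, -0.1]
opening: 0.0
grasp_force: 0.0
```

Emit:
apply_moves --deltas '[{"claw": 1, "delta_pos": [0, 0, 0], "yaw": 0}, {"claw": 1, "delta_pos": [0, 0, 0], "yaw": 0}, {"claw": 1, "delta_pos": [0, 0, 0], "yaw": 0}, {"claw": 1, "delta_pos": [0, 0, 0], "yaw": 0}, {"claw": 1, "delta_pos": [0, 0, 0], "yaw": 0}, {"claw": 1, "delta_pos": [0, 0, 0], "yaw": 0}, {"claw": 1, "delta_pos": [0, 0, 0], "yaw": 0}, {"claw": 1, "delta_pos": [0, 0, 0], "yaw": 0}]'

```text
clock: 8.32
eef_pos: [462.3, 245.9, 274.7]
tcp_rot: [3.142, -0.0, 2.883]
contact_force: [-0.0, 0.6, -1.2]
opening: -0.003
grasp_force: 0.0
```

```bash
python3 - <<'E'
from rig import r
import cv2
f=r.grab_frame("scene"); cv2.imwrite("pics/s4.png",cv2.resize(f["img"][100:320,160:440],None,fx=2.5,fy=2.5))
E
```

```text
(no output)
```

View pics/s4.png

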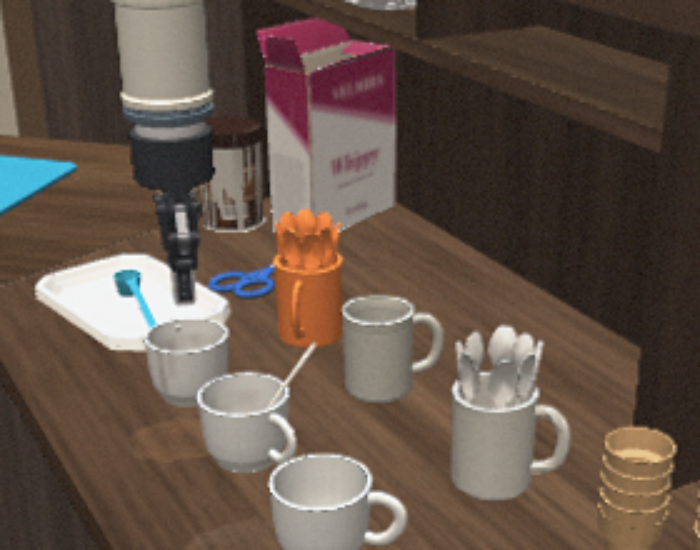

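The fingertips are over the left bare cup, whose rim centre is at crop (187,335). I'll rise, cross high over the spoon cup and go to the right bare cup.

Emit:
apply_moves --deltas '[{"claw": 1, "delta_pos": [0, 0, -2], "yaw": 0}, {"claw": 1, "delta_pos": [0, 0, -4], "yaw": 0}, {"claw": 1, "delta_pos": [0, 0, -4], "yaw": 0}, {"claw": 1, "delta_pos": [0, 0, -3], "yaw": 0}, {"claw": 1, "delta_pos": [0, 0, 0], "yaw": 0}, {"claw": 1, "delta_pos": [-0.6, -2.4, 0], "yaw": 0}, {"claw": 1, "delta_pos": [-1.1, -4, 0], "yaw": 0}, {"claw": 1, "delta_pos": [-1.1, -4, 0], "yaw": 0}]'

```text
clock: 9.38
eef_pos: [462.3, 137.1, 403.4]
tcp_rot: [-3.141, -0.001, 2.884]
contact_force: [1.2, -0.6, 1.4]
opening: 0.001
grasp_force: 0.0
```

Emit:
apply_moves --deltas '[{"claw": 1, "delta_pos": [-1, -4, 0], "yaw": 0}, {"claw": 1, "delta_pos": [-1, -4, 0], "yaw": 0}, {"claw": 1, "delta_pos": [-1, -4, 0], "yaw": 0}, {"claw": 1, "delta_pos": [-1, -4, 0], "yaw": 0}, {"claw": 1, "delta_pos": [-0.6, -2, 0], "yaw": 0}, {"claw": 1, "delta_pos": [-0.3, -1, 0], "yaw": 0}, {"claw": 1, "delta_pos": [0, 0, 0], "yaw": 0}, {"claw": 1, "delta_pos": [0, 0, 0], "yaw": 0}]'

```text
clock: 10.38
eef_pos: [461.5, -57.4, 404.4]
tcp_rot: [3.141, -0.001, 2.883]
contact_force: [-0.6, 0.0, 0.4]
opening: -0.0
grasp_force: 0.0
```

Emit:
apply_moves --deltas '[{"claw": 1, "delta_pos": [0, 0, 2], "yaw": 0}, {"claw": 1, "delta_pos": [0, 0, 3], "yaw": 0}, {"claw": 1, "delta_pos": [0, 0, 3], "yaw": 0}, {"claw": 1, "delta_pos": [0, 0, 3], "yaw": 0}, {"claw": 1, "delta_pos": [0, 0, 2], "yaw": 0}, {"claw": 1, "delta_pos": [0, 0, 0], "yaw": 0}, {"claw": 1, "delta_pos": [0, 0, 0], "yaw": 0}, {"claw": 1, "delta_pos": [0, 0, 0], "yaw": 0}]'

```text
clock: 11.38
eef_pos: [462.0, -57.9, 275.7]
tcp_rot: [3.141, 0.002, 2.883]
contact_force: [-0.7, 0.0, 0.0]
opening: -0.002
grasp_force: 0.0
```

Emit:
apply_moves --deltas '[{"claw": 1, "delta_pos": [0, 0, 0], "yaw": 0}, {"claw": 1, "delta_pos": [0, 0, 0], "yaw": 0}, {"claw": 1, "delta_pos": [0, 0, 0], "yaw": 0}, {"claw": 1, "delta_pos": [0, 0, 0], "yaw": 0}, {"claw": 1, "delta_pos": [0, 0, 0], "yaw": 0}, {"claw": 1, "delta_pos": [0, 0, 0], "yaw": 0}, {"claw": 1, "delta_pos": [0, 0, 0], "yaw": 0}, {"claw": 1, "delta_pos": [0, 0, 0], "yaw": 0}]'

```text
clock: 12.38
eef_pos: [461.5, -58.0, 274.7]
tcp_rot: [-3.142, -0.0, 2.883]
contact_force: [-0.8, 0.1, 0.1]
opening: -0.003
grasp_force: 0.0
```

```bash
python3 - <<'E'
from rig import r
import cv2
f=r.grab_frame("scene"); cv2.imwrite("pics/s5.png",cv2.resize(f["img"][140:360,160:440],None,fx=2.5,fy=2.5))
E
```

```text
(no output)
```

View pics/s5.png

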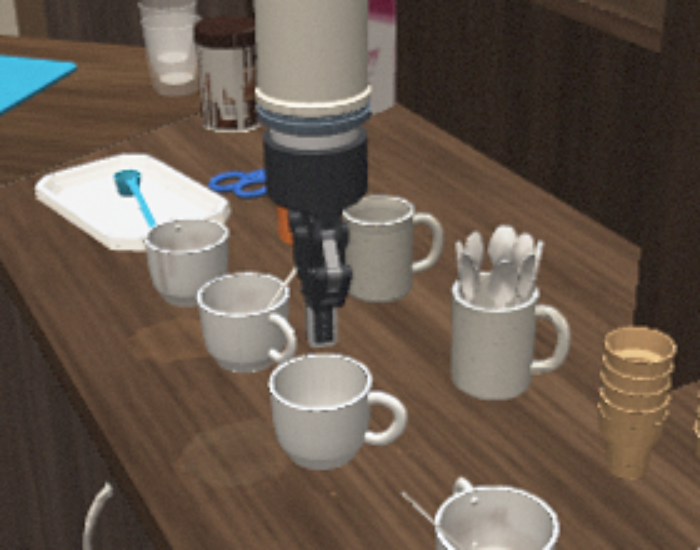

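The fingertips, at crop (322,345), are centred above the right bare cup, whose rim is at about (321,380). Nothing has moved, so I'll hand in.

```bash
python3 -c "
from rig import r
print(r.sign_off())"
```

```text
the job is handed in; nothing more can be done
None
```

I pointed at the grey mug of spoons, then the left bare cup, then the right bare cup, where the arm was still pointing when I handed in; it touched nothing that I could see, and sign-off gave no verdict.

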